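# Set out the two soap dishes on the laundry counter

## Robot

A 6-joint arm with a two-finger parallel gripper is mounted at the origin on the work surface. World frame = base frame: x ahead of the robot, y to its left, z up, the work surface at z = 0. Lengths are in m, angles in degrees, forces in N, time in s.
With the tool pointing down it reaches from about 0.4 to 0.825 m from the base axis. Payload 7 kg.
Tool frame: the origin (TCP) lies at the very end of the fingers, on their centre line; the grasp point (between the pads) lies 19 mm behind it (ctrl.pinch_z is the distance from the TCP to the grasp point, in m); z points along the fingers, x is the direction in which the jaws open and shut, and the axes are right-handed (so a half turn about z gives the same grasp; the last joint's range is limited). The gripper opens to 88 mm and grips with 3 to 60 N. Pads are 19 mm wide; open, the fingers measure 130 mm over their backs; the gripper's body (78 mm by 193 mm) begins 47 mm behind the grasp point.
Start: joints at [-50.415, 20.546, 0.682, 0, -70.136, -16.507], TCP at [0.265, -0.621, 0.227] pointing down, gripper open.
Joint ranges: [-176.03, 176.03], [-82.01, 121.73], [-58.28, 71.71], [-173.87, 95.51], [-174.79, -0.11], [-173.66, 173.66]. Speed limits (degrees/s): [136.94, 136.94, 172.46, 180, 180, 180].

## Interface

Orientations are given as [roll, pitch, yaw] about the fixed x, y, z axes, in that order (R = Rz(yaw) Ry(pitch) Rx(roll)).
In Python, from plant import ctrl gives the robot as it stands.
- The arm moves only by the tool carry_out, never from a script. Its argument "increments" is a list of rows, each a list of 7 numbers: the turn, a rotation vector about the world's x, y, z in degrees, then the shift along the world's x, y, z in mm, then the closure, from 0 (fully open) to 1 (shut). In form: [[ax, ay, az, dx, dy, dz, grip], ...]. A call has 1 to 20 rows; each row is the pose to reach, as a shift and turn from the pose commanded when the call began; what a row does not reach only later rows make up. A row lasts 1/8 s, in which the tool goes at most 62.5 mm and 10.7 degrees, less where a joint would pass 70% of its speed; a pose out of reach is approached as far as the arm can. A call with a gripper value outside its range is refused whole. The fingers move at their own pace and stop on an object; the grip force is fixed at half the most. Time passes only in rows, so rows that repeat a pose let the fingers close. It gives the time, the measured TCP pose, the force and the opening at its end, in the units of the state.
- ctrl.get_obs(): the state, without advancing time (a new reading comes with each control period).
- ctrl.snapshot(name): name is "scene" or "top"; returns a dict with "pixels" (420x560x3 uint8, blue, green, red), "intrinsics" (3x3 intrinsics, pixels), "rvec" (rotation vector, rad) and "tvec" (3), from world to camera coordinates, as OpenCV has them. Camera axes: x right, y down, z forward; pixel columns grow to the right and rows downward; lengths in m; the calibration is good to about 2 mm. A picture is of the moment at which its call begins. There is no depth.
- ctrl.close_job(): hands the job in, once; it reports no verdict.
Trained networks look in a picture, given as the dict that the camera call returned (one of the last four; its "shot" number tells which), for a name from the list of things; names that differ only in an ending like _2 or _b are one class to them, and where a whole thing is asked for, a point or a joint stands for the part that bears it (a point fixed in the world has none). Each returns a list of dicts, best first, with "confidence" (0 to 1); they miss things now and then, are a little off and sometimes report something else, mostly with a low value. They report only what shows in the picture. A call takes as long as a camera call. They do not tell look-alikes from the thing itself.
- ctrl.search_frame(picture, label): "centre" ([x, y, z] in m, in world coordinates, good to about 4 mm: the middle of the surface that is visible of it).
- ctrl.outline_of(picture, label): "pixels" (420x560 bool, what is visible of it).
The state is a dict: "clock": time; "joint_pos": joint angles; "qvel": joint speeds; "tau": joint torques, N m; "tool_pos": TCP position; "orientation": TCP orientation; "force": force on the tool from outside, world axes, zero at the start; "moment": the same for the moment, N m; "opening": finger opening in m.
Only numpy, scipy, OpenCV 4.12 (cv2) and the standard library are available. Lean on these libraries where they do the work, as an engineer would, in place of code of your own. Each camera call takes 0.05 s, during which the arm holds its last target. There are 200 camera calls.

## Task

Set up both soap stations on the laundry counter. On the rectangular mat, build up in this order: the rectangular steel dish, the wooden rack standing inside it slats up, and the rectangular soap bar lying flat on the rack, each centred and running lengthwise with the mat; on the round mat, put the round dish in the middle and stand the round soap in it. Leave the detergent bottle and the glass jar where they stand.

Things in the scene. Friction and masses are not known exactly. Their poses are not given: they have to be found in the camera images.
- oblong_mat: Fixed thin dark rubber mat, rectangular, 130 (own x) by 84 (own y) by 4 mm high, lying on the counter; the long dish's place. Origin: centre of its underside, on the counter; z up. Its surface is 4 mm above the origin.
- round_mat: Fixed thin dark rubber mat, a disc 88 mm across and 4 mm high, lying on the counter; the round dish's place. Origin: centre of its underside; z up.
- oblong_dish: Loose stainless steel soap dish, an open rectangular tray, outside 110 (own x) by 62 (own y) by 20 mm high; walls 4 mm, floor 5 mm, so inside 102 by 54 mm. 0.16 kg. Stands upright on the counter. Origin: centre of its underside; z up.
- slat_rack: Loose wooden soap rack, 84 (own x) by 40 (own y) by 28 mm high: two solid full-length side runners (6 mm thick, full height, smooth vertical outer faces) joined by five crosswise slats flush with the runners' tops. Open below. 0.06 kg. Stands on its runners, slats up. It stands loosely inside the oblong dish, showing 13 mm above the dish's rim. Origin: centre of its underside; z up.
- soap_bar: Loose tan rectangular bar of laundry soap, 74 (own x) by 42 (own y) by 26 mm high, rounded edges, 0.10 kg, lying flat. Origin: centre of its underside; z up.
- round_dish: Loose stainless steel round soap dish, 64 mm outside diameter, 16 mm high, wall 3.5 mm (57 mm inside), floor 4 mm. 0.10 kg. Stands upright. Origin: centre of its underside; z up.
- round_soap: Loose tan round cake of soap, upright cylinder 40 mm in diameter and 30 mm high, 0.05 kg. In the round dish it shows 18 mm above the rim. Origin: centre of its underside; z up.
- bottle: Bystander: white detergent bottle with a blue cap, 72 mm across, 190 mm high, standing at one side of the work. Origin: centre of its underside.
- jar: Bystander: glass jar with a metal lid, 80 mm across, 110 mm high, at one side of the work. Origin: centre of its underside.
Not all that is in view belongs to the job. What is shaped like the soap_bar but purple or turquoise is not meant.

How it is judged (in metres and radians):
At the end, for the whole second after the job is handed in: Long dish on oblong mat, rack on its floor, soap bar flat on rack: each within 15 mm of the centre of the one below, lengthwise within 0.3 rad. Round dish on round mat, round soap on its floor, each within 15 mm. All upright (0.1 rad), seated within 3 mm, released, at rest (horizontal distance between oblong_dish and oblong_mat below 0.015 m and z of oblong_dish in the frame of oblong_mat between 0.001 and 0.007 m and angle between each of oblong_dish, slat_rack, soap_bar, round_dish, round_soap's own z axis and vertical below 0.1 rad and angle between the x axis of oblong_dish and the x axis of oblong_mat, either way round below 0.3 rad and horizontal distance between slat_rack and oblong_dish below 0.015 m and z of slat_rack in the frame of oblong_dish between 0.002 and 0.008 m and angle between the x axis of slat_rack and the x axis of oblong_dish, either way round below 0.3 rad and horizontal distance between soap_bar and slat_rack below 0.015 m and z of soap_bar in the frame of slat_rack between 0.025 and 0.031 m and angle between the x axis of soap_bar and the x axis of slat_rack, either way round below 0.3 rad and horizontal distance between round_dish and round_mat below 0.015 m and z of round_dish in the frame of round_mat between 0.001 and 0.007 m and horizontal distance between round_soap and round_dish below 0.015 m and z of round_soap in the frame of round_dish between 0.001 and 0.007 m and linear speed of each of oblong_dish, slat_rack, soap_bar, round_dish, round_soap below 0.02 m/s and angular speed of each of oblong_dish, slat_rack, soap_bar, round_dish, round_soap below 0.2 rad/s); the robot touches nothing.
It fails at once if the bottle is moved more than 30 mm (distance of bottle from where it was at the start of the episode above 0.03 m).
It fails at once if the jar is moved more than 30 mm (distance of jar from where it was at the start of the episode above 0.03 m).
It also fails if it takes over 144 s, if anything falls off the work surface, if the arm or the gripper's body presses on something with over 40 N, if the wrist force passes 120 N, or if a joint passes its speed limit or range.

## Working session

There is one attempt and no reset: what is moved stays moved. The work goes in short steps, Python scripts to look and compute and a tool call to move; the robot and the scene stay as the last step left them, time stands still between calls to the robot, and variables do not carry over. Pictures are saved under pics/ and viewed, about 12 in all and at most 16, crops included, and the job is handed in when it is done.

Besides the shell and the picture viewer there is one more tool, called as name(argument=value, ...) on one line, values as JSON. carry_out: Moves the arm, as the interface text tells. Its arguments: {"type":"object","properties":{"increments":{"type":"array"}},"required":["increments"]}

```bash
mkdir -p pics; ls
cat > h.py <<'E'
import numpy as np, cv2
from plant import ctrl
def save(p,name,crop=None,scale=1):
    im=p["pixels"]
    if crop: im=im[crop[1]:crop[3],crop[0]:crop[2]]
    cv2.imwrite(f"pics/{name}.png",cv2.resize(im,None,fx=scale,fy=scale,interpolation=cv2.INTER_CUBIC))
def ray(p,uv,z):
    """world points at height z for pixels uv (N,2)"""
    R=cv2.Rodrigues(np.array(p["rvec"],float))[0];t=np.array(p["tvec"],float).reshape(3);K=np.array(p["intrinsics"],float)
    uv=np.atleast_2d(uv).astype(float)
    d=(np.linalg.inv(K)@np.c_[uv,np.ones(len(uv))].T).T@R
    c=-R.T@t
    return c+d*((z-c[2])/d[:,2])[:,None]
def proj(p,X):
    return cv2.projectPoints(np.atleast_2d(np.array(X,float)),np.array(p["rvec"],float),np.array(p["tvec"],float),np.array(p["intrinsics"],float),None)[0].reshape(-1,2)
E
python3 - <<'E'
from h import *
s=ctrl.snapshot("scene");t=ctrl.snapshot("top")
save(s,"s0",scale=1.4);save(t,"t0",scale=1.4)
for n in "oblong_mat round_mat oblong_dish slat_rack soap_bar round_dish round_soap bottle jar".split():
    for nm,p in(("t",t),("s",s)):
        print(n,nm,[(np.round(d["centre"],3).tolist(),round(d["confidence"],2),proj(p,d["centre"]).round().tolist()[0]) for d in ctrl.search_frame(p,n)])
print(ctrl.get_obs())
E
```

```text
pics
oblong_mat t [([0.461, 0.373, 0.004], 0.79, [153.0, 263.0])]
oblong_mat s [([0.465, 0.369, 0.004], 0.91, [329.0, 131.0])]
round_mat t [([0.571, -0.496, 0.109], 0.51, [464.0, 227.0])]
round_mat s [([0.458, -0.353, 0.005], 0.78, [158.0, 263.0])]
oblong_dish t [([0.444, 0.132, 0.006], 0.55, [235.0, 271.0])]
oblong_dish s []
slat_rack t [([0.634, 0.232, 0.03], 0.61, [202.0, 204.0])]
slat_rack s [([0.635, 0.227, 0.023], 0.9, [347.0, 170.0])]
soap_bar t [([0.67, 0.005, 0.028], 0.94, [280.0, 193.0]), ([0.524, 0.007, 0.024], 0.68, [278.0, 243.0]), ([0.618, -0.107, 0.025], 0.57, [318.0, 212.0]), ([0.756, -0.164, 0.029], 0.57, [339.0, 165.0])]
soap_bar s [([0.671, -0.004, 0.027], 0.97, [309.0, 219.0]), ([0.628, -0.108, 0.028], 0.75, [272.0, 233.0]), ([0.531, 0.002, 0.024], 0.68, [271.0, 195.0])]
round_dish t [([0.434, -0.13, 0.007], 0.56, [326.0, 276.0])]
round_dish s [([0.434, -0.121, 0.004], 0.72, [218.0, 208.0])]
round_soap t [([0.65, -0.234, 0.033], 0.57, [363.0, 201.0])]
round_soap s [([0.658, -0.243, 0.03], 0.67, [244.0, 272.0])]
bottle t [([0.587, 0.51, 0.128], 0.83, [93.0, 213.0])]
bottle s [([0.603, 0.498, 0.095], 0.74, [389.0, 106.0])]
jar t [([0.574, -0.492, 0.11], 0.64, [463.0, 226.0])]
jar s [([0.605, -0.515, 0.09], 0.73, [131.0, 326.0])]
{'clock': 1.0, 'joint_pos': array([-5.04121269e+01,  2.05464984e+01,  6.80781262e-01,  1.01507920e-03,
       -7.01385375e+01, -1.65079981e+01]), 'qvel': array([-0.04453557, -0.10298251, -0.01105928,  0.1282491 ,  0.03660446,
       -0.00772337]), 'tau': array([-1.37917166e-03, -5.82394624e+01,  2.93303365e+01,  7.00243548e+00,
        1.24594843e-02, -2.48318383e-05]), 'tool_pos': array([ 0.26457356, -0.62093787,  0.22655392]), 'orientation': array([-1.79997876e+02, -3.80795210e-03,  1.13080220e+02]), 'force': array([ 0.21217357, -0.15551392, -0.56070113]), 'moment': array([-0.04397373,  0.01369562, -0.01283475]), 'opening': 0.0877117223922365}
```

View pics/t0.png

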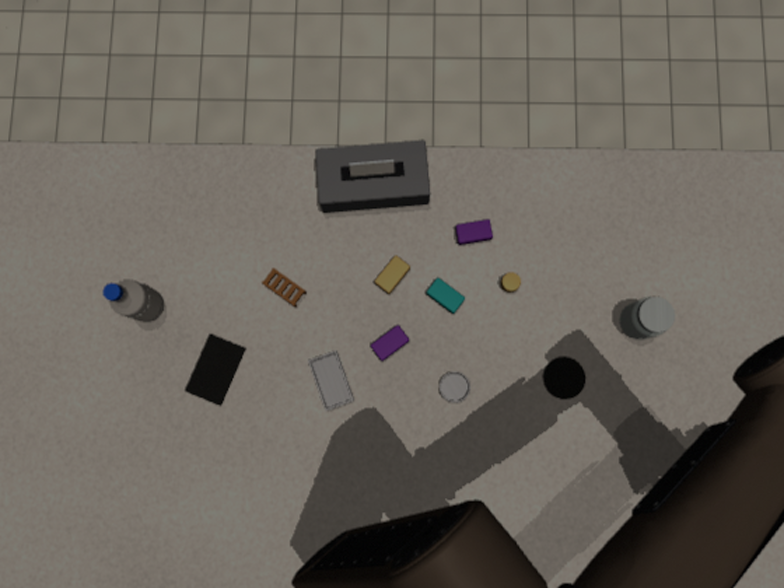

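View pics/s0.png

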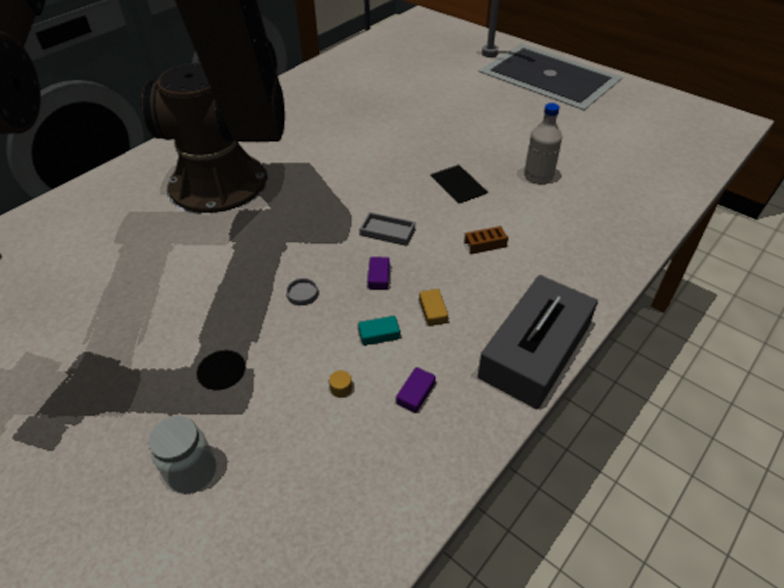

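The tan bar at top px (280,195) is the soap_bar. The look-alikes are purple at (338,165) and (278,244) and turquoise at (318,211). The round soap is at (364,201), the round mat at (403,270) partly in shadow, and the toolbox at (266,125) is not part of the job. Next I fit known-size models to the outlines.

```bash
cat >> h.py <<'E'
from scipy.optimize import minimize
DIM=dict(oblong_mat=(.130,.084,.004),round_mat=(.088,0,.004),oblong_dish=(.110,.062,.020),slat_rack=(.084,.040,.028),soap_bar=(.074,.042,.026),round_dish=(.064,0,.016),round_soap=(.040,0,.030))
def model(n,x,y,a,z0=0):
    L,W,H=DIM[n]
    if W: b=np.array([[L,W],[-L,W],[-L,-W],[L,-W]])/2
    else:
        q=np.linspace(0,2*np.pi,32,endpoint=False); b=L/2*np.c_[np.cos(q),np.sin(q)]
    c,s=np.cos(a),np.sin(a); b=b@np.array([[c,s],[-s,c]])+[x,y]
    return np.r_[np.c_[b,np.full(len(b),z0)],np.c_[b,np.full(len(b),z0+H)]]
def masks(n,pics,near=None,conf=.3):
    out=[]
    for p in pics:
        best=None
        for d in ctrl.outline_of(p,n):
            m=np.array(d["pixels"]); 
            if m.sum()<20: continue
            r,c=np.nonzero(m); w=ray(p,[[c.mean(),r.mean()]],.01)[0]
            if d["confidence"]<conf or (near is not None and np.hypot(*(w[:2]-near))>.05): continue
            best=m;break
        if best is not None: out.append((p,best))
    return out
def fit(n,ms,near,z0=0):
    S=6
    def cost(v):
        tot=0
        for p,m in ms:
            uv=proj(p,model(n,*v,z0)); u0=np.floor(uv.mean(0))-45
            r0,c0=int(max(u0[1],0)),int(max(u0[0],0)); sub=m[r0:r0+90,c0:c0+90]
            big=np.zeros((sub.shape[0]*S,sub.shape[1]*S),np.uint8)
            h=cv2.convexHull((((uv-[c0,r0]+.5)*S)).astype(np.float32)).round().astype(np.int32)
            cv2.fillConvexPoly(big,h,1); f=cv2.resize(big.astype(np.float32),sub.shape[::-1],interpolation=cv2.INTER_AREA)
            i=np.minimum(f,sub).sum(); tot+=1-i/(f.sum()+m.sum()-i)
        return tot/len(ms)
    best=None
    for a in (np.arange(0,180,30) if DIM[n][1] else [0]):
        s=np.array([[0,0,0],[.012,0,.1],[0,.012,.1],[0,0,.35]])+[near[0],near[1],np.radians(a)]
        r=minimize(cost,s[0],method="Nelder-Mead",options=dict(initial_simplex=s,maxfev=90))
        if best is None or r.fun<best.fun: best=r
    return best.x,best.fun
def locate(n,pics,near,z0=0):
    ms=masks(n,pics,np.array(near)); 
    if not ms: return print(n,"no mask")
    for q in ([ms]+([[m] for m in ms] if len(ms)>1 else [])):
        v,c=fit(n,q,near,z0); print(n,len(q),"xy",(v[:2]*1000).round(1),"yaw",round(np.degrees(v[2])%180,1),"cost",round(c,2))
E
python3 - <<'E'
from h import *
s=ctrl.snapshot("scene");t=ctrl.snapshot("top")
save(t,"tc",(110,150,420,310),2.5)
R=cv2.Rodrigues(np.array(t["rvec"]))[0];print("cam",-R.T@np.array(t["tvec"]).ravel(),t["intrinsics"])
N=dict(oblong_mat=(.463,.371),oblong_dish=(.444,.132),slat_rack=(.634,.229),soap_bar=(.67,.002),round_dish=(.434,-.125),round_soap=(.652,-.238),round_mat=(.46,-.353))
for n,c in N.items(): locate(n,[t,s],c)
E
```

```text
cam [ 0.39728024 -0.01845638  1.44579121] [[495.19589266   0.         276.76781241]
 [  0.         495.19589266 212.89508817]
 [  0.           0.           1.        ]]
oblong_mat 2 xy [458.8 371. ] yaw 158.7 cost 0.08
oblong_mat 1 xy [460.  372.9] yaw 159.6 cost 0.07
oblong_mat 1 xy [455.9 371. ] yaw 158.8 cost 0.06
oblong_dish 1 xy [442.6 128.4] yaw 21.9 cost 0.05
slat_rack 2 xy [631.5 232.3] yaw 56.2 cost 0.17
slat_rack 1 xy [636.6 236.3] yaw 55.8 cost 0.22
slat_rack 1 xy [629.8 232.2] yaw 56.0 cost 0.07
soap_bar 2 xy [664.4   6. ] yaw 141.7 cost 0.19
soap_bar 1 xy [666.    7.9] yaw 141.0 cost 0.17
soap_bar 1 xy [661.5   6.7] yaw 136.4 cost 0.18
round_dish 2 xy [ 433.8 -127.4] yaw 11.1 cost 0.08
round_dish 1 xy [ 435.  -127.3] yaw 4.9 cost 0.04
round_dish 1 xy [ 430.6 -127.1] yaw 10.4 cost 0.05
round_soap 2 xy [ 653.1 -240. ] yaw 18.2 cost 0.21
round_soap 1 xy [ 653.3 -239.7] yaw 1.2 cost 0.07
round_soap 1 xy [ 647.  -240.7] yaw 25.2 cost 0.34
round_mat 2 xy [ 456.6 -352.3] yaw 26.3 cost 0.08
round_mat 1 xy [ 458.4 -351.5] yaw 15.0 cost 0.04
round_mat 1 xy [ 453.7 -353.1] yaw 19.4 cost 0.05
```

View pics/tc.png

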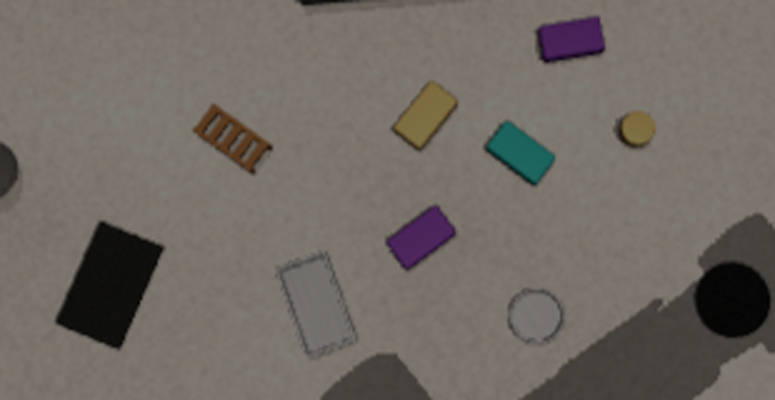

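The crop confirms the tan bar, and the rack is slats up. I start with the round dish at (434,-127), jaw yaw unchanged.

carry_out(increments=[[0,0,0,169,494,-100,0],[0,0,0,169,494,-100,0],[0,0,0,169,494,-100,0],[0,0,0,169,494,-100,0],[0,0,0,169,494,-100,0],[0,0,0,169,494,-100,0],[0,0,0,169,494,-100,0],[0,0,0,169,494,-100,0],[0,0,0,169,494,-100,0],[0,0,0,169,494,-100,0],[0,0,0,169,494,-150,0],[0,0,0,169,494,-190,0],[0,0,0,169,494,-205,0],[0,0,0,169,494,-205,0],[0,0,0,169,494,-205,0]])

```text
clock: 3.68
tool_pos: [0.4341, -0.1274, 0.0223]
orientation: [179.9, 0.0, 113.1]
force: [0.3, 0.1, -0.1]
opening: 0.0875
```

carry_out(increments=[[0,0,0,0,0,-9,0],[0,0,0,0,0,-18,0],[0,0,0,0,0,-18,0],[0,0,0,0,0,-18,0.5],[0,0,0,0,0,-18,1],[0,0,0,0,0,-18,1],[0,0,0,0,0,-18,1],[0,0,0,0,0,-18,1],[0,0,0,0,0,-18,1],[0,0,0,0,0,-18,1],[0,0,0,0,0,-18,1]])

```text
clock: 5.05
tool_pos: [0.4337, -0.1269, 0.0037]
orientation: [180.0, 0.0, 113.1]
force: [-0.9, 1.3, 4.6]
opening: 0.063
```

carry_out(increments=[[0,0,0,0,0,30,1],[0,0,0,0,0,70,1],[0,0,0,12,-60,70,1],[0,0,0,24,-120,70,1],[0,0,0,24,-180,70,1],[0,0,0,24,-225,70,1],[0,0,0,24,-225,70,1],[0,0,0,24,-225,40,1],[0,0,0,24,-225,15,1],[0,0,0,24,-225,8,1],[0,0,0,24,-225,5,1],[0,0,0,24,-225,5,1],[0,0,0,24,-225,5,1]])

```text
clock: 6.68
tool_pos: [0.4582, -0.3521, 0.0094]
orientation: [179.9, 0.1, 113.1]
force: [0.3, -0.1, -1.0]
opening: 0.0636
```

Run:
```python
from h import *
s=ctrl.snapshot("scene")
save(s,"s1",(90,200,240,330),4)
```

```text
(no output)
```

View pics/s1.png

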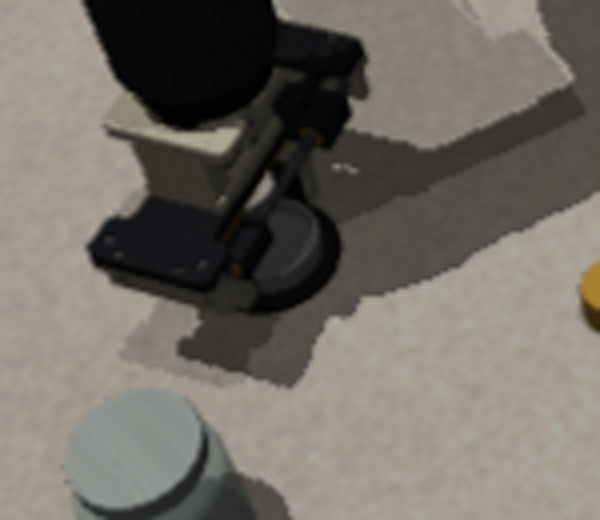

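carry_out(increments=[[0,0,0,0,0,-1,0.2],[0,0,0,0,0,-1,0],[0,0,0,0,0,-1,0],[0,0,0,0,0,-1,0],[0,0,0,0,0,15,0],[0,0,0,0,0,60,0],[0,0,0,50,28,70,0],[0,0,0,100,56,70,0],[0,0,0,150,84,70,0],[0,0,0,195,112,70,0],[0,0,0,195,112,70,0],[0,0,0,195,112,50,0],[0,0,0,195,112,20,0],[0,0,0,195,112,5,0.3],[0,0,0,195,112,5,0.5],[0,0,0,195,112,5,1],[0,0,0,195,112,5,1],[0,0,0,195,112,5,1],[0,0,0,195,112,5,1],[0,0,0,195,112,5,1]])

```text
clock: 9.22
tool_pos: [0.6529, -0.2401, 0.0142]
orientation: [180.0, 0.0, 113.1]
force: [-1.2, 1.0, 5.2]
opening: 0.0387
```

Run:
```python
from h import *
s=ctrl.snapshot("scene");t=ctrl.snapshot("top")
locate("round_dish",[t,s],(.458,-.352),.004)
```

```text
round_dish 2 xy [ 457.1 -352. ] yaw 10.3 cost 0.15
round_dish 1 xy [ 459.3 -350.6] yaw 1.4 cost 0.15
round_dish 1 xy [ 455.  -352.9] yaw 6.3 cost 0.1
```

carry_out(increments=[[0,0,0,0,0,20,1],[0,0,0,0,0,60,1],[0,0,0,-50,-28,60,1],[0,0,0,-100,-56,60,1],[0,0,0,-150,-84,60,1],[0,0,0,-195,-112,60,1],[0,0,0,-195,-112,60,1],[0,0,0,-195,-112,35,1],[0,0,0,-195,-112,20,1],[0,0,0,-195,-112,12,1],[0,0,0,-195,-112,9,1],[0,0,0,-195,-112,9,1]])

```text
clock: 10.92
tool_pos: [0.458, -0.3519, 0.0228]
orientation: [180.0, 0.0, 113.1]
force: [-0.4, 0.1, -0.1]
opening: 0.0393
```

Run:
```python
from h import *
s=ctrl.snapshot("scene")
save(s,"s2",(90,200,240,330),4)
```

```text
(no output)
```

View pics/s2.png

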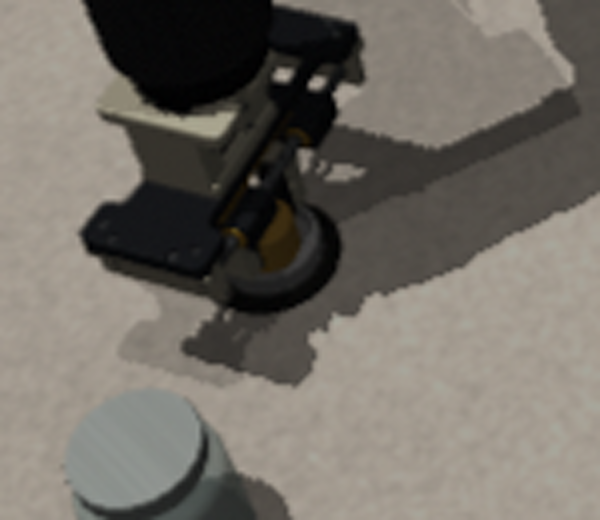

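carry_out(increments=[[0,0,0,0,0,-1,0.3],[0,0,0,0,0,-1,0],[0,0,0,0,0,-1,0],[0,0,0,0,0,-1,0],[0,0,0,0,0,20,0],[0,0,0,0,0,70,0],[0,0,-1,-2,60,100,0],[0,0,-1,-4,120,100,0],[0,0,-1,-6,180,100,0],[0,0,-1,-8,240,100,0],[0,0,-1,-10,300,100,0],[0,0,-1,-12,360,100,0],[0,0,-1,-14,420,100,0],[0,0,-1,-16,480,100,0],[0,0,-1,-16,480,100,0],[0,0,-1,-16,480,50,0],[0,0,-1,-16,480,10,0],[0,0,-1,-16,480,10,0]])

```text
clock: 13.22
tool_pos: [0.4397, 0.1259, 0.0305]
orientation: [-179.7, 0.1, 112.0]
force: [-0.9, -0.0, 1.3]
opening: 0.088
```

Run:
```python
from h import *
s=ctrl.snapshot("scene");t=ctrl.snapshot("top")
save(s,"s3",(100,110,380,320),2.8)
locate("round_soap",[t,s],(.458,-.352),.008)
locate("oblong_mat",[t,s],(.459,.372))
```

```text
round_soap 2 xy [ 457.6 -352.5] yaw 14.6 cost 0.17
round_soap 1 xy [ 459. -351.] yaw 3.6 cost 0.12
round_soap 1 xy [ 453.6 -352.8] yaw 13.3 cost 0.15
oblong_mat 2 xy [459.8 372.2] yaw 159.2 cost 0.08
oblong_mat 1 xy [461.6 372.9] yaw 159.3 cost 0.05
oblong_mat 1 xy [456.2 371.4] yaw 159.3 cost 0.07
```

View pics/s3.png

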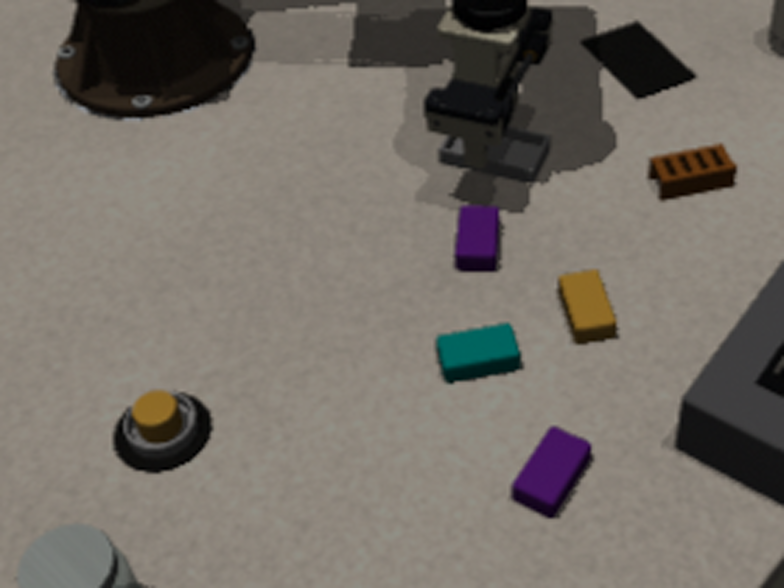

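The round station looks right: the soap is centred in the dish and the dish on the mat. Next is the oblong dish.

carry_out(increments=[[0,0,0,0,0,-14,0],[0,0,0,0,0,-28,0],[0,0,0,0,0,-28,0],[0,0,0,0,0,-28,0.5],[0,0,0,0,0,-28,1],[0,0,0,0,0,-28,1],[0,0,0,0,0,-28,1],[0,0,0,0,0,-28,1],[0,0,0,0,0,-28,1]])

```text
clock: 14.65
tool_pos: [0.4418, 0.1282, 0.005]
orientation: [180.0, -0.0, 112.1]
force: [-1.1, 0.1, 6.1]
opening: 0.0617
```

carry_out(increments=[[0,0,0,0,0,20,1],[0,0,0,0,0,70,1],[0,0,-9,4,50,70,1],[0,0,-18,8,100,70,1],[0,0,-27,12,150,70,1],[0,0,-36,16,200,70,1],[0,0,-43,18,244,70,1],[0,0,-43,18,244,70,1],[0,0,-43,18,244,70,1],[0,0,-43,18,244,40,1],[0,0,-43,18,244,15,1],[0,0,-43,18,244,8,1],[0,0,-43,18,244,5,1],[0,0,-43,18,244,5,1],[0,0,-43,18,244,5,1]])

```text
clock: 16.52
tool_pos: [0.4599, 0.3724, 0.0105]
orientation: [180.0, -0.1, 69.1]
force: [0.1, 0.3, -2.3]
opening: 0.0617
```

Run:
```python
from h import *
s=ctrl.snapshot("scene")
save(s,"s4",(270,90,400,200),5)
```

```text
(no output)
```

View pics/s4.png

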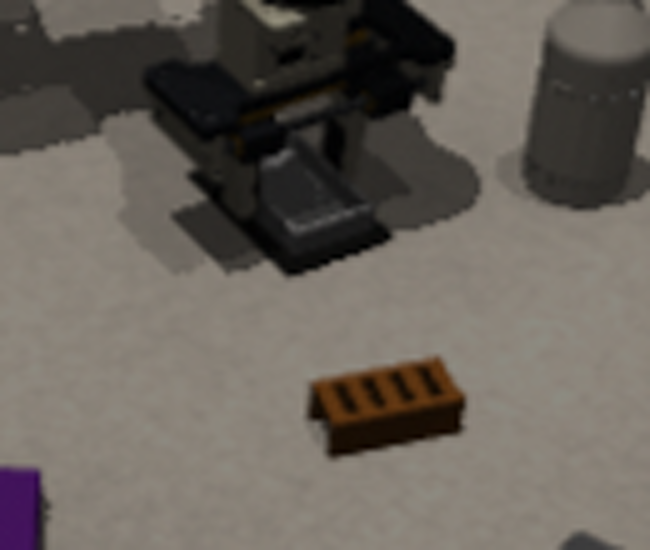

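carry_out(increments=[[0,0,0,0,0,-1,0.3],[0,0,0,0,0,-1,0],[0,0,0,0,0,-1,0],[0,0,0,0,0,-1,0],[0,0,0,0,0,15,0],[0,0,0,0,0,60,0],[0,0,10,20,-20,80,0],[0,0,20,50,-40,80,0],[0,0,30,80,-65,80,0],[0,0,40,110,-90,80,0],[0,0,50,140,-110,80,0],[0,0,60,173,-139,80,0],[0,0,70,173,-139,80,0],[0,0,77,173,-139,80,0],[0,0,77,173,-139,80,0],[0,0,77,173,-139,40,0],[0,0,77,173,-139,40,0]])

```text
clock: 18.7
tool_pos: [0.6305, 0.232, 0.0474]
orientation: [-179.7, -0.1, 145.9]
force: [0.3, -0.0, 0.1]
opening: 0.0878
```

Run:
```python
from h import *
s=ctrl.snapshot("scene");t=ctrl.snapshot("top")
save(s,"s5",(270,90,400,200),5)
locate("oblong_dish",[t,s],(.46,.372),.004)
```

```text
oblong_dish 2 xy [458.9 370.9] yaw 160.6 cost 0.34
oblong_dish 1 xy [461.  372.7] yaw 158.9 cost 0.15
oblong_dish 1 xy [444.5 358.4] yaw 137.6 cost 0.43
```

View pics/s5.png

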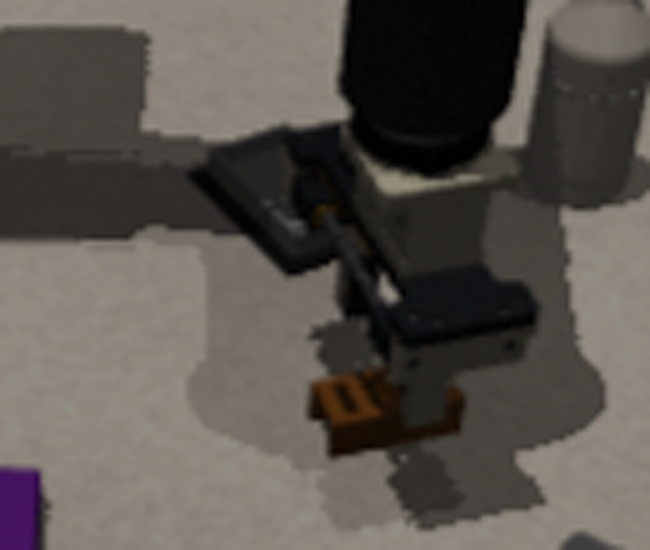

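carry_out(increments=[[0,0,0,0,0,-16,0],[0,0,0,0,0,-33,0],[0,0,0,0,0,-33,0.2],[0,0,0,0,0,-33,0.5],[0,0,0,0,0,-33,1],[0,0,0,0,0,-33,1],[0,0,0,0,0,-33,1],[0,0,0,0,0,-33,1],[0,0,0,0,0,-33,1]])

```text
clock: 20.02
tool_pos: [0.6327, 0.2331, 0.0169]
orientation: [180.0, 0.0, 146.1]
force: [-0.1, -0.0, 2.3]
opening: 0.0399
```

Run:
```python
from h import *
s=ctrl.snapshot("scene");t=ctrl.snapshot("top")
save(s,"s6",(310,130,400,200),7)
for d in ctrl.outline_of(s,"slat_rack")[:1]:
    pass
print(proj(s,model("slat_rack",.633,.233,np.radians(56))).round(1).tolist())
```

```text
[[357.0, 167.5], [331.5, 172.5], [336.1, 181.1], [362.1, 175.9], [358.1, 160.6], [332.2, 165.7], [336.9, 174.3], [363.3, 169.0]]
```

View pics/s6.png

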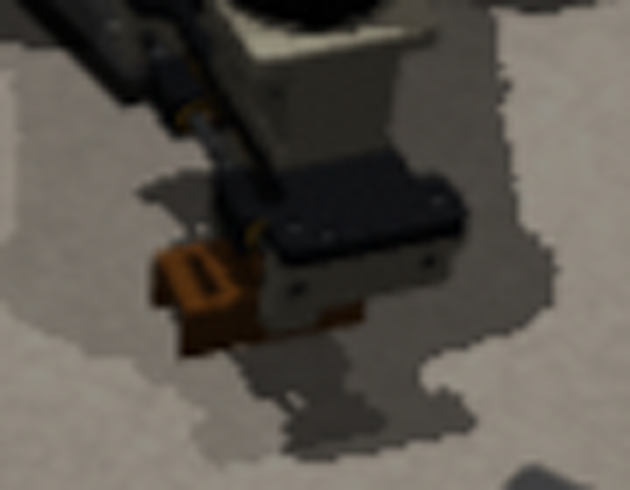

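carry_out(increments=[[0,0,0,0,0,20,1],[0,0,0,0,0,70,1],[0,0,-10,-20,16,80,1],[0,0,-20,-50,40,80,1],[0,0,-30,-80,64,80,1],[0,0,-40,-110,88,80,1],[0,0,-50,-140,112,80,1],[0,0,-60,-173,139,80,1],[0,0,-70,-173,139,80,1],[0,0,-77,-173,139,80,1],[0,0,-77,-173,139,80,1],[0,0,-77,-173,139,50,1],[0,0,-77,-173,139,40,1],[0,0,-77,-173,139,40,1]])

```text
clock: 21.92
tool_pos: [0.4594, 0.3714, 0.0559]
orientation: [-180.0, 0.1, 69.1]
force: [-0.3, 0.1, 0.1]
opening: 0.04
```

Run:
```python
from h import *
s=ctrl.snapshot("scene")
save(s,"s7",(280,90,370,160),7)
```

```text
(no output)
```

View pics/s7.png

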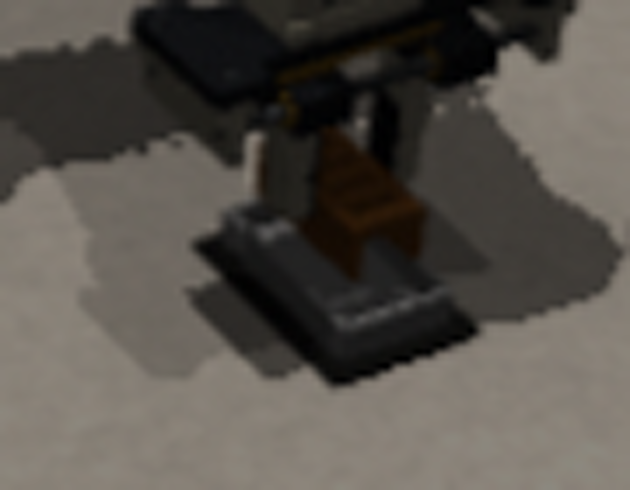

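carry_out(increments=[[0,0,0,0,0,-10,1],[0,0,0,0,0,-20,1],[0,0,0,0,0,-27,1],[0,0,0,0,0,-30,1],[0,0,0,0,0,-30,1],[0,0,0,0,0,-30,1]])

```text
clock: 22.72
tool_pos: [0.4597, 0.3722, 0.0268]
orientation: [180.0, -0.0, 69.1]
force: [0.1, 0.3, -0.5]
opening: 0.04
```

carry_out(increments=[[0,0,0,0,0,-1,0.4],[0,0,0,0,0,-1,0.3],[0,0,0,0,0,-1,0.3],[0,0,0,0,0,-1,0.3],[0,0,0,0,0,15,0.3],[0,0,0,0,0,60,0.3],[0,0,-4,28,-50,90,0.2],[0,0,-8,56,-100,90,0.2],[0,0,-12,84,-150,90,0.2],[0,0,-16,112,-200,90,0.2],[0,0,-18,140,-250,90,0.2],[0,0,-18,168,-300,90,0.2],[0,0,-18,196,-350,90,0.2],[0,0,-18,205,-366,90,0.2],[0,0,-18,205,-366,50,0.2],[0,0,-18,205,-366,25,0.2],[0,0,-18,205,-366,25,0.2]])

```text
clock: 24.85
tool_pos: [0.6631, 0.0061, 0.0503]
orientation: [-179.9, 0.2, 51.1]
force: [-0.2, -0.6, 0.6]
opening: 0.0701
```

Run:
```python
from h import *
s=ctrl.snapshot("scene");t=ctrl.snapshot("top")
a=s["pixels"]
im=np.hstack([cv2.resize(a[90:160,280:370],None,fx=4.4,fy=4.4,interpolation=2),cv2.resize(a[185:255,265:355],None,fx=4.4,fy=4.4,interpolation=2)])
cv2.imwrite("pics/s8.png",im)
locate("slat_rack",[t,s],(.46,.372),.009)
print(proj(s,model("soap_bar",.665,.006,np.radians(141))).round(1).tolist())
```

```text
slat_rack 1 xy [459.8 372.4] yaw 159.5 cost 0.1
[[299.1, 213.4], [304.9, 233.4], [320.1, 231.1], [313.7, 211.3], [299.3, 207.1], [305.2, 227.1], [320.6, 224.8], [314.1, 205.0]]
```

View pics/s8.png

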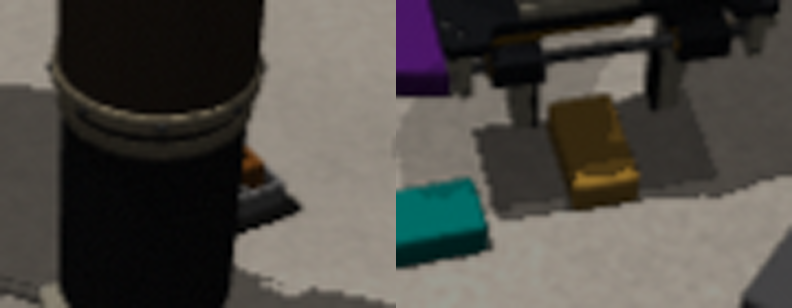

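carry_out(increments=[[0,0,0,0,0,-20,0.2],[0,0,0,0,0,-38,0.2],[0,0,0,0,0,-46,0.2],[0,0,0,0,0,-46,0.2],[0,0,0,0,0,-46,0.4],[0,0,0,0,0,-46,0.6],[0,0,0,0,0,-46,1],[0,0,0,0,0,-46,1],[0,0,0,0,0,-46,1],[0,0,0,0,0,-46,1],[0,0,0,0,0,-46,1]])

```text
clock: 26.42
tool_pos: [0.6648, 0.0061, 0.0059]
orientation: [180.0, -0.0, 51.1]
force: [-1.5, 0.4, 5.5]
opening: 0.0417
```

carry_out(increments=[[0,0,0,0,0,20,1],[0,0,0,0,0,75,1],[0,0,4,-28,50,100,1],[0,0,8,-56,100,100,1],[0,0,12,-84,150,100,1],[0,0,16,-112,200,100,1],[0,0,18,-140,250,100,1],[0,0,18,-168,300,100,1],[0,0,18,-196,350,100,1],[0,0,18,-205,366,100,1],[0,0,18,-205,366,100,1],[0,0,18,-205,366,70,1],[0,0,18,-205,366,50,1],[0,0,18,-205,366,50,1]])

```text
clock: 28.18
tool_pos: [0.4593, 0.3697, 0.0539]
orientation: [-179.9, 0.2, 69.0]
force: [-0.5, 0.1, -0.7]
opening: 0.042
```

Run:
```python
from h import *
s=ctrl.snapshot("scene")
save(s,"s9",(280,90,370,160),7)
```

```text
(no output)
```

View pics/s9.png

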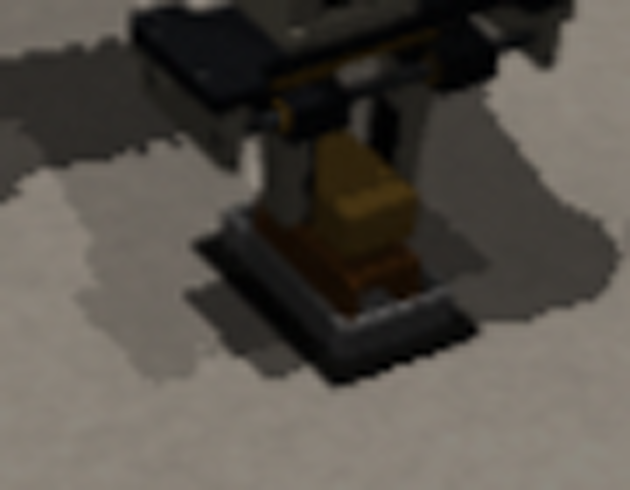

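Soap is held level and squarely above the rack. I lower it onto the slats.

carry_out(increments=[[0,0,0,0,0,-5,1],[0,0,0,0,0,-9,1],[0,0,0,0,0,-12,1],[0,0,0,0,0,-12,1],[0,0,0,0,0,-12,1],[0,0,0,0,0,-12,1]])

```text
clock: 28.98
tool_pos: [0.4596, 0.3721, 0.0437]
orientation: [180.0, -0.0, 69.1]
force: [-0.4, -0.3, -1.3]
opening: 0.0419
```

carry_out(increments=[[0,0,0,0,0,-1,1],[0,0,0,0,0,-1,0.4],[0,0,0,0,0,-1,0.2],[0,0,0,0,0,-1,0.2],[0,0,0,0,0,-1,0.2],[0,0,0,0,0,15,0.2],[0,0,0,0,0,60,0.2],[0,0,0,0,0,120,0.2],[0,0,0,0,-50,150,0.2],[0,0,0,0,-100,150,0.2],[0,0,0,0,-160,150,0.2],[0,0,0,0,-220,150,0.2],[0,0,0,0,-280,150,0.2],[0,0,0,0,-340,150,0.2],[0,0,0,0,-400,150,0.2],[0,0,0,0,-450,150,0.2],[0,0,0,0,-450,150,0.2],[0,0,0,0,-450,150,0.2]])

```text
clock: 31.22
tool_pos: [0.4597, -0.0781, 0.1944]
orientation: [179.9, -0.0, 69.0]
force: [0.2, 0.6, 0.3]
opening: 0.07
```

Run:
```python
from h import *
s=ctrl.snapshot("scene");t=ctrl.snapshot("top")
a=s["pixels"]
im=np.hstack([cv2.resize(a[90:160,280:370],None,fx=4.4,fy=4.4,interpolation=2),cv2.resize(a[220:290,110:200],None,fx=4.4,fy=4.4,interpolation=2)])
cv2.imwrite("pics/s10.png",im)
locate("soap_bar",[t,s],(.46,.372),.037)
locate("slat_rack",[t,s],(.46,.372),.009)
locate("oblong_dish",[t,s],(.46,.372),.004)
locate("round_soap",[t,s],(.458,-.352),.008)
locate("round_dish",[t,s],(.458,-.352),.004)
```

```text
soap_bar 1 xy [459.8 372.2] yaw 159.1 cost 0.06
slat_rack no mask
oblong_dish 2 xy [459.2 368.5] yaw 161.8 cost 0.62
oblong_dish 1 xy [461.1 372.2] yaw 158.5 cost 0.61
oblong_dish 1 xy [454.9 369.3] yaw 162.4 cost 0.6
round_soap 2 xy [ 457.8 -352.3] yaw 11.0 cost 0.15
round_soap 1 xy [ 459.3 -350.4] yaw 9.2 cost 0.08
round_soap 1 xy [ 454.7 -352.3] yaw 11.1 cost 0.09
round_dish 2 xy [ 459.5 -351.1] yaw 172.4 cost 0.5
round_dish 1 xy [ 459.9 -349.9] yaw 11.0 cost 0.43
round_dish 1 xy [ 457.5 -353.4] yaw 8.0 cost 0.53
```

View pics/s10.png

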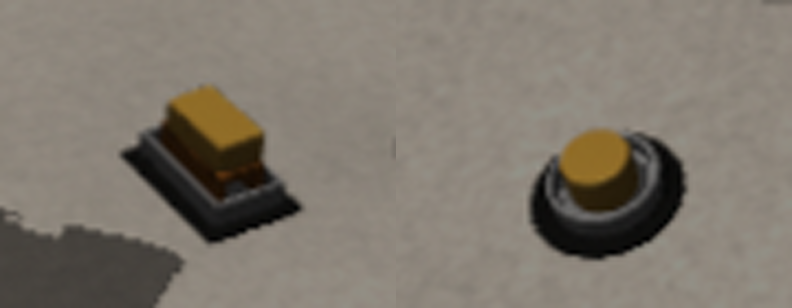

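Both stations are stacked, centred and level, with everything released, so I hand in.

```bash
python3 -c "
from plant import ctrl
print(ctrl.close_job())"
```

```text
the job is handed in; nothing more can be done
None
```

Both soap stations are set up and the job is handed in, at about 31 s of the 144 s allowed. No verdict was reported.

- **Oblong mat:** I placed the steel dish, then the rack slats up inside it, then the tan soap bar flat on the rack. The last clean fits agree within about 2 mm and 1°:

| Thing | Centre (mm) | Yaw |
|---|---|---|
| mat | (460, 372) | 159° |
| dish, top camera only, before stacking | (461, 373) | 159° |
| rack | (460, 372) | 159.5° |
| soap bar | (460, 372) | 159° |

- **Round mat:** the mat is at (457, -352) mm, the dish at (457, -352) and the round soap at (458, -352). The final picture shows the soap upright inside the dish.

Some checks were weak or missing. Once the things on top hid them, the final fits of both dishes were poor, and the rack was no longer found. For those three I rely on the earlier fits and the final picture. The two cameras also disagree by about 3–6 mm, mostly in x.

The arm stayed well clear of the bottle and jar, but I did not measure either one again at the end.

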